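# Set both heat levers of a warming plate

## Robot

A 6-joint arm with a two-finger parallel gripper is mounted at the origin on a cart in front of the work surface, level with it; the furniture and walls round the work are solid. World frame = base frame: x ahead of the robot, y to its left, z up, the work surface at z = 0. Lengths are in mm, angles in rad, forces in N, time in s.
With the tool pointing down it reaches from about 350 to 975 mm from the base axis. Payload 17.4 kg.
Tool frame: the origin (TCP) lies between the finger pads; the fingertips stand 14 mm ahead of it and the grasp point (between the pads) lies 5 mm behind it; z points along the fingers, y is the line along which they close (so a half turn about z gives the same grasp; the last joint's range is limited). The gripper opens to 85 mm and grips with 20 to 120 N. Pads are 22 mm wide; open, the fingers measure 114 mm over their backs; the gripper's body (76 mm by 85 mm) begins 54 mm behind the grasp point. The pads swing forward as they close: fully open they stand 13 mm farther back than shut.
Start: joints at [-1.223, 0.116, 1.442, -0, 1.584, -0.038], TCP at [253.994, -625.395, 209.403] pointing down, gripper open.
Joint ranges: [-2.83, 2.83], [-0.83, 2.19], [0.07, 2.5], [-1.14, 4.28], [0.01, 3], [-2.97, 2.97]. Speed limits (rad/s): [1.89, 1.89, 2.22, 3.14, 3.14, 3.14].

## Interface

Orientations are given as a unit quaternion [x, y, z, w].
In Python, from cell import arm, optics gives the robot as it stands.
- The arm moves only by the tool apply_moves, never from a script. Its argument "series" is a list of rows, each an object of numbers: "rx", "ry", "rz": the turn, a rotation vector about the tool's x, y, z in rad; "x", "y", "z": the shift along the tool's x, y, z in m; "claw": the finger opening in m, from 0 to 0.0854. A call has 1 to 20 rows; each row shifts and turns the commanded pose from where the row before left it, along the tool's axes as they then stand; what a row does not reach is not made up. A row lasts 1/10 s, in which the tool goes at most 50 mm and 8.59 degrees, less where a joint would pass 70% of its speed; a pose out of reach is approached as far as the arm can. A call with a gripper value outside its range is refused whole. The fingers move at their own pace and stop on an object; "grip_force" is the grip in N (left out, the last holds). Time passes only in rows, so rows that do not move let the fingers close. It gives the time, the measured TCP pose, the force, the opening and the grip force at its end, in the units of the state.
- arm.get_state(): the state, without advancing time (a new reading comes with each control period).
- optics.capture(name): name is "side" or "top" or "wrist"; returns a dict with "pixels" (400x640x3 uint8, red, green, blue), "z_map" (400x640 float32, mm along the optical axis (not along the pixel's ray), 0 where there is no reading), "K" (3x3 intrinsics, pixels), "cam_to_world" (4x4, takes a point from camera to world coordinates). Camera axes: x right, y down, z forward; pixel columns grow to the right and rows downward; lengths in mm; the calibration is good to about 2 mm. A picture is of the moment at which its call begins.
- arm.hand_in(): hands the job in; it is judged then, once.
The state is a dict: "time": time; "joints": joint angles; "qvel": joint speeds; "joint_efforts": joint torques, N m; "position": TCP position; "eef_rot": TCP orientation; "force": force on the tool from outside, world axes, zero at the start; "moment": the same for the moment, N m; "width": opening from 0.0 (shut) to 1.0 (fully open); "grip_force": force on a finger pad.
Only numpy, scipy, OpenCV 4.12 (cv2) and the standard library are available. Lean on these libraries where they do the work, as an engineer would, in place of code of your own. Each camera call takes 0.05 s, during which the arm holds its last target. There are 200 camera calls.

## Task

Set the two-zone warming plate: swing each of its two heat levers round until it lies straight over the flat white hand on the same hub. The tall spice jar stands in the way of one lever, so first lift it out and stand it upright on the round black iron trivet; never drive a lever against it. Leave the white hands and everything else where they are, and let go of everything at the end.

Things in the scene. Friction and masses are not known exactly. Their poses are not given: they have to be found in the camera images.
- warmer: Two-zone warming plate, fixed: low aluminium housing 170 (x) x 350 (y) x 55 mm high, two dark hot discs on top. Origin on the table under it; -x is its front with the levers (front face at x = -80 mm), +y its left end. Two black lever dials (radius 58 mm) on top, centres and vertical pivots at (-50, +120) mm (left) and (-50, -120) mm (right), tops at z = 60 mm. Place and yaw vary.
- left_knob (a point): Middle (101 mm above the table) of the upright round black knob on the left lever's end: 20 mm in diameter, reaching from 77 to 115 mm above the table, 125 mm from the pivot. Knob and flat steel arm (12 mm wide, 70 to 77 mm above the table) hang over the table before the housing. The point's -x axis points along the arm from pivot to knob.
- right_knob (a point): The same point on the right heat lever's knob.
- left_hand_tip (a point): Tip of the flat white hand of the left dial, 7 mm wide, 82 mm from the pivot, 63 mm above the table, on the same pivot as the left lever and beneath it; it shows the setting wanted. Its -x axis points along the hand. It is very stiff and is not to be turned.
- right_hand_tip (a point): The same point on the right dial's white hand.
- left_arm (a joint): Left lever about its vertical pivot (rad): 0 points straight to the front (-x of the plate), positive is anticlockwise from above (knob towards the plate's -y); stops at -1.05 and 1.05. Stays where it is left; about 1.5 N at the knob moves it. It starts positive (0.5 to 0.9), its hand stands at a negative angle.
- right_arm (a joint): The same for the right lever, which also starts positive with its hand at a negative angle. When set, its knob comes near the place where the left lever's knob starts.
- left_hand (a joint): Angle of the left white hand, measured as its lever's; the lever is right when its angle equals this.
- right_hand (a joint): Angle of the right white hand.
- spice_jar: Tall spice jar, 46 mm in diameter and 106 mm high, standing upright on the table in the sweep of one lever (left or right, it varies), about 125 mm ahead of that lever's pivot; origin at the centre of its underside. Mass 0.09 to 0.16 kg.
- trivet: Round black cast-iron trivet, 190 mm in diameter, fixed, 15 mm high; origin at the centre of its underside. It lies at the left or the right side of the table; a notebook (148 x 109 x 14 mm) lies at the other.
- candle: Tea light, 38 mm in diameter, 16 mm high, in the sweep of the other lever but so low that the lever passes over it; origin at its underside. Leave it.
- pot: Ribbed pot, 182 mm wide, 130 mm high, on the left hot disc; origin at its underside. Leave it.
- milk_mug: Mug, 92 mm wide, 127 mm with its handle, 95 mm high, on the right hot disc; origin at its underside. Leave it.
- front_can: Drinks can, 66 mm in diameter, 115 mm high, standing in front of the plate between the levers; origin at its underside. Leave it.
- side_can: Drinks can of the same size at the left end of the plate. Leave it.
- glass: Tumbler, 76 mm in diameter, 86 mm high, at the right end of the plate. Leave it.

How it is judged:
By the outcome, as a careful person would: the job done as asked, in the order asked, and still so for the second after the job is handed in, with the robot touching nothing.
It also fails if it takes over 67 s, if anything falls off the work surface, if the arm or the gripper's body presses on something with over 40 N, if the wrist force passes 120 N, or if a joint passes its speed limit or range.

## Working session

There is one attempt and no reset: what is moved stays moved. The work goes in short steps, Python scripts to look and compute and a tool call to move; the robot and the scene stay as the last step left them, time stands still between calls to the robot, and variables do not carry over. Pictures are saved under pics/ and viewed, at most 11 in all, crops included, and the job is handed in when it is done.

Besides the shell and the picture viewer there is one more tool, called after "Call:" as name([rows], argument=value, ...), one row to a line, values as JSON. apply_moves: Moves the arm, as the interface text tells. Its arguments: {"type":"object","properties":{"series":{"type":"array"},"grip_force":{"type":"number"}},"required":["series"]}

```bash
mkdir -p pics; cat > h.py <<'E'
import numpy as np, cv2
from cell import arm, optics
def cap(n,fn=None):
    d=optics.capture(n)
    if fn: cv2.imwrite('pics/'+fn,cv2.cvtColor(d['pixels'],cv2.COLOR_RGB2BGR))
    np.savez('/tmp/'+n+'.npz',**{k:np.array(v) for k,v in d.items()})
    return d
def cloud(d):
    K=d['K'];z=d['z_map'].astype(float);v,u=np.mgrid[:400,:640]
    P=np.stack([(u-K[0,2])*z/K[0,0],(v-K[1,2])*z/K[1,1],z],-1)
    T=d['cam_to_world'];W=P@T[:3,:3].T+T[:3,3];W[z==0]=np.nan
    return W
E
python3 - <<'E'
from h import *
t=cap('top','top0.png');s=cap('side','side0.png')
print(t['K'],t['cam_to_world'],s['cam_to_world']);print(arm.get_state())
W=cloud(t)
for p in range(0,400,40): print([tuple(np.round(W[p,q]).tolist()) for q in range(0,640,80)])
E
```

```text
[[424.99201546   0.         317.89935705]
 [  0.         424.99201546 197.34906742]
 [  0.           0.           1.        ]] [[-1.67996573e-01 -7.59557382e-01  6.28370698e-01 -3.32093444e+02]
 [-9.85770043e-01  1.33242474e-01 -1.02488363e-01  1.31916587e+02]
 [-5.87987355e-03 -6.36646704e-01 -7.71133193e-01  1.23510707e+03]
 [ 0.00000000e+00  0.00000000e+00  0.00000000e+00  1.00000000e+00]] [[ 9.87009902e-01 -1.16493422e-01  1.10637862e-01  4.32711749e+02]
 [-1.59690432e-01 -6.35839122e-01  7.55120902e-01 -1.01453886e+03]
 [-1.76187367e-02 -7.62979615e-01 -6.46182394e-01  9.56472315e+02]
 [ 0.00000000e+00  0.00000000e+00  0.00000000e+00  1.00000000e+00]]
{'time': 0.1, 'joints': array([-1.22280415e+00,  1.16421534e-01,  1.44217766e+00, -1.95622557e-05,
        1.58399772e+00, -3.78117897e-02]), 'qvel': array([ 0.0021037 , -0.00159616, -0.00266104, -0.00016435, -0.00092027,
        0.00022572]), 'joint_efforts': array([ 2.75680359e-03, -7.33664203e+01, -6.33790898e+01, -1.48391319e-05,
        5.18841029e-03,  6.64727145e-05]), 'position': array([ 253.92039873, -625.21828222,  208.76
[... 1423 characters left out ...]
, (581.0, 544.0, -2.0), (531.0, 267.0, 1.0), (107.0, 57.0, 570.0), (22.0, -59.0, 665.0), (43.0, -226.0, 591.0), (328.0, -809.0, 23.0)]
[(153.0, 660.0, 523.0), (306.0, 659.0, 246.0), (420.0, 533.0, -2.0), (376.0, 276.0, -2.0), (125.0, 54.0, 383.0), (-44.0, -40.0, 659.0), (605.0, -886.0, -783.0), (278.0, -879.0, -188.0)]
[(89.0, 662.0, 486.0), (215.0, 662.0, 201.0), (291.0, 531.0, -23.0), (406.0, 328.0, -366.0), (103.0, 58.0, 218.0), (392.0, -357.0, -603.0), (315.0, -694.0, -560.0), (175.0, -880.0, -314.0)]
[(25.0, 660.0, 457.0), (123.0, 660.0, 168.0), (339.0, 660.0, -463.0), (401.0, 389.0, -781.0), (2.0, 76.0, 227.0), (273.0, -347.0, -778.0), (212.0, -719.0, -789.0), (148.0, -1083.0, -783.0)]
```

View pics/top0.png

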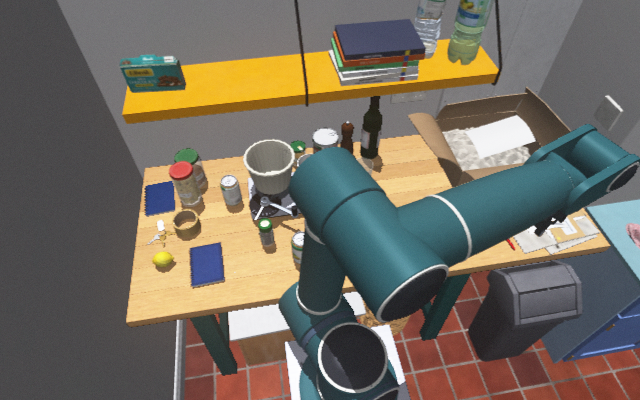

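View pics/side0.png

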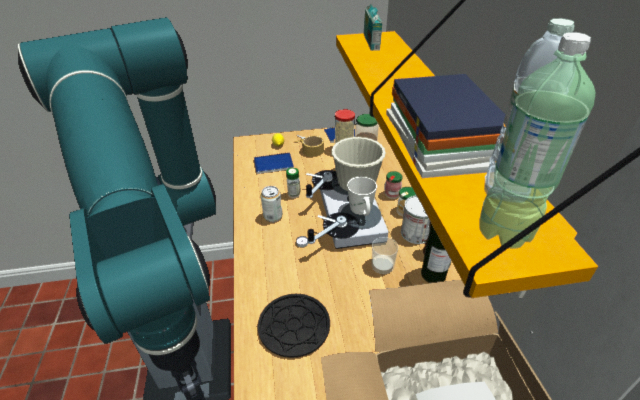

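Top view: jar at (266,234), left lever and hand by (268,208), pot (270,165), front can (299,247); the robot hides the rest. Side view: trivet (294,325), jar (293,181), front can (271,203), left lever/hand (322,185), right lever/hand (325,232), glass (384,258), candle at about (303,241).

```bash
python3 - <<'E'
from h import *
d=dict(np.load('/tmp/side.npz'));W=cloud(d)
im=cv2.cvtColor(d['pixels'],cv2.COLOR_RGB2BGR)
cv2.imwrite('pics/c1.png',cv2.resize(im[150:270,240:400],None,fx=5,fy=5,interpolation=cv2.INTER_CUBIC))
x,y,z=W[...,0],W[...,1],W[...,2]
v,u=np.mgrid[:400,:640]
# trivet
b=d['pixels'].max(-1)
m=(abs(u-294)<50)&(abs(v-325)<45)&(z>8)&(z<25)&(b<90)
P=W[m][:,:2];print('trivet',cv2.minEnclosingCircle(P.astype(np.float32)),np.median(W[m],0))
# jar top
m=(abs(u-293)<12)&(abs(v-178)<25)&(z>95)&(z<112);print('jar',m.sum(),cv2.minEnclosingCircle(W[m][:,:2].astype(np.float32)),W[m].mean(0))
m=(abs(u-271)<15)&(abs(v-190)<25)&(z>105)&(z<125);print('can',m.sum(),cv2.minEnclosingCircle(W[m][:,:2].astype(np.float32)))
# housing top
m=(u>300)&(u<400)&(v>170)&(v<255)&(z>50)&(z<58);P=W[m][:,:2];print('housing',cv2.minAreaRect(P.astype(np.float32)))
t=dict(np.load('/tmp/top.npz'));Wt=cloud(t);zt=Wt[...,2]
m=(abs(u-266)<12)&(abs(v-230)<20)&(zt>95)&(zt<112);print('jar top',m.sum(),cv2.minEnclosingCircle(Wt[m][:,:2].astype(np.float32)),Wt[m].mean(0))
imt=cv2.cvtColor(t['pixels'],cv2.COLOR_RGB2BGR)
cv2.imwrite('pics/c2.png',cv2.resize(imt[180:260,220:320],None,fx=6,fy=6,interpolation=cv2.INTER_CUBIC))
E
```

```text
trivet ((447.7434997558594, -374.04296875), 95.13719177246094) [ 447.26863742 -381.00589632   12.1049366 ]
jar 109 ((510.17694091796875, 173.57809448242188), 25.82168960571289) [508.82817577 169.62240072 104.34568247]
can 190 ((425.9686584472656, 66.94721984863281), 32.53342056274414)
housing ((685.4351806640625, 13.148452758789062), (363.290771484375, 308.95916748046875), 69.78689575195312)
jar top 141 ((508.4467468261719, 174.8946533203125), 24.822813034057617) [506.40060396 174.52499989 104.84560271]
```

View pics/c1.png

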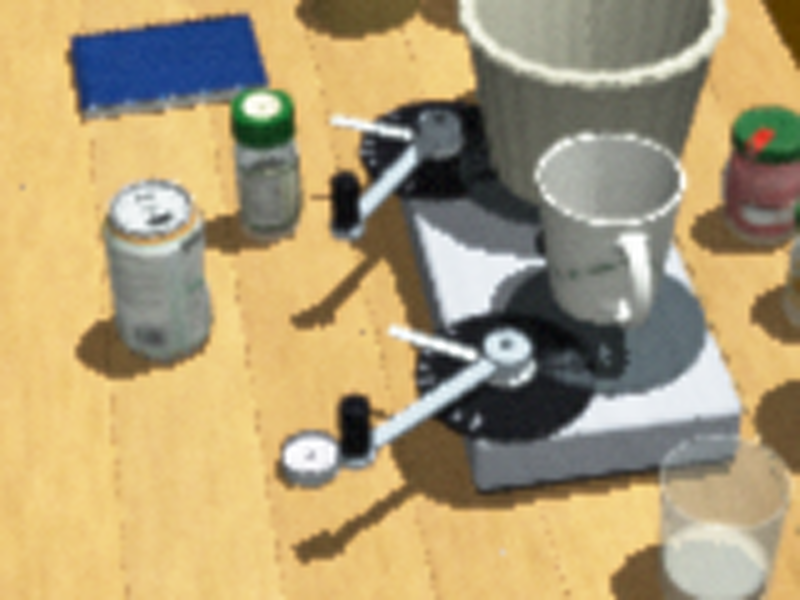

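View pics/c2.png

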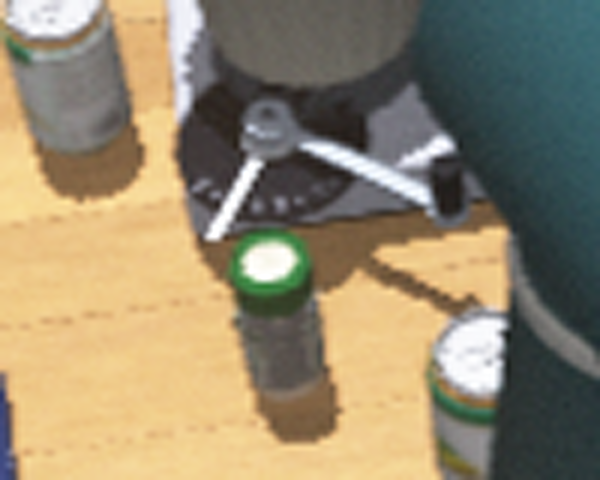

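Crops: in the side crop the left lever runs hub (437,120) to knob (346,203) with its white hand tip at (335,121); the right one runs hub (508,345) to knob (355,425), tip (392,331), candle (310,458). In the top crop: left hub (269,125), tip (212,235), knob (449,188), jar lid (270,265).

```bash
cat > fit.py <<'E'
from h import *
from scipy.optimize import least_squares
def ray(d,uv,z):
    K,T=d['K'],d['cam_to_world'];r=T[:3,:3]@np.array([(uv[0]-K[0,2])/K[0,0],(uv[1]-K[1,2])/K[1,1],1])
    c=T[:3,3];return (c+r*(z-c[2])/r[2])[:2]
def model(p):
    x,y,w,la,ra,lh,rh=p
    R=lambda a:np.array([[np.cos(a),-np.sin(a)],[np.sin(a),np.cos(a)]])
    o={}
    for s,sy,a,h in(('L',120,la,lh),('R',-120,ra,rh)):
        c=np.array([x,y])+R(w)@[-50,sy];o[s+'p']=c
        o[s+'k']=c+R(w+a)@[-125,0];o[s+'h']=c+R(w+h)@[-82,0];o[s+'g']=c+R(w+h)@[-125,0]
    return o
E
python3 - <<'E'
from fit import *
s=dict(np.load('/tmp/side.npz'));t=dict(np.load('/tmp/top.npz'))
C=lambda a,b:(240+(a+.5)/5-.5,150+(b+.5)/5-.5);D=lambda a,b:(220+(a+.5)/6-.5,180+(b+.5)/6-.5)
for d,p in((s,C(437,118)),(s,C(508,345)),(t,D(269,120))):
    W=cloud(d);print('hub',W[int(round(p[1])),int(round(p[0]))])
zh=84
obs=[(s,'Lp',C(437,120),zh),(s,'Rp',C(508,343),zh),(s,'Lk',C(346,203),96),(s,'Rk',C(355,426),96),(s,'Lh',C(335,121),63),(s,'Rh',C(392,331),63),
(t,'Lp',D(269,118),zh),(t,'Lk',D(449,188),96),(t,'Lh',D(212,235),63)]
O=[(k,ray(d,uv,z)) for d,k,uv,z in obs]
r=least_squares(lambda p:np.concatenate([model(p)[k]-v for k,v in O]),[650,20,0,.7,.7,-.5,-.5])
print(np.round(r.x,3));print({k:np.round(v) for k,v in model(r.x).items()})
for k,v in O: print(k,np.round(v),np.round(v-model(r.x)[k],1))
for k,p,z in(('candle',C(310,456),16),('glass',C(725,460),86)):print(k,ray(s,p,z))
E
```

```text
hub [631.5103644  167.7609428   86.07691205]
hub [633.34643129 -74.70144529  83.28591743]
hub [624.59097205 166.57178458  86.44510548]
[ 6.83684e+02  4.61330e+01  9.00000e-03  8.66000e-01  5.49000e-01
 -5.52000e-01 -6.51000e-01]
{'Lp': array([633., 166.]), 'Lk': array([553.,  70.]), 'Lh': array([562., 208.]), 'Lg': array([526., 230.]), 'Rp': array([635., -74.]), 'Rk': array([ 529., -140.]), 'Rh': array([569., -25.]), 'Rg': array([535.,   1.])}
Lp [631. 167.] [-1.3  1.3]
Rp [635. -72.] [-0.2  2.3]
Lk [553.  70.] [0.8 0.2]
Rk [ 529. -140.] [0.6 0.4]
Lh [563. 208.] [ 0.9 -0.2]
Rh [569. -25.] [-0.5  0.4]
Lp [630. 165.] [-2.9 -0.8]
Lk [551.  69.] [-1.4 -0.9]
Lh [566. 205.] [ 3.9 -2.7]
candle [506.41571431 -80.35899704]
glass [ 737.98074197 -195.81641676]
```

Call:
apply_moves([
  {"rz": 0.13},
  {"rz": 0.13},
  {"rz": 0.126},
  {"x": 0.014,"y": -0.044,"z": -0.0035},
  {"x": 0.014,"y": -0.044,"z": -0.0035},
  {"x": 0.014,"y": -0.044,"z": -0.0035},
  {"x": 0.014,"y": -0.044,"z": -0.0035},
  {"x": 0.014,"y": -0.044,"z": -0.0035},
  {"x": 0.014,"y": -0.044,"z": -0.0035},
  {"x": 0.014,"y": -0.044,"z": -0.0035},
  {"x": 0.014,"y": -0.044,"z": -0.0035},
  {"x": 0.014,"y": -0.044,"z": -0.0035},
  {"x": 0.014,"y": -0.044,"z": -0.0035},
  {"x": 0.014,"y": -0.044,"z": -0.0035},
  {"x": 0.014,"y": -0.044,"z": -0.0035},
  {"x": 0.014,"y": -0.044,"z": -0.0035},
  {"x": 0.014,"y": -0.044,"z": -0.0035},
  {"x": 0.014,"y": -0.044,"z": -0.0035},
  {"x": 0.014,"y": -0.044,"z": -0.0035},
  {"x": 0.014,"y": -0.044,"z": -0.0035},
])

```text
invalid input at $.series[0]: expected keys rx, ry, rz, x, y, z, claw
```

```bash
python3 - <<'E'
from h import *
d=cap('wrist','w1.png');s=arm.get_state();print(s['time'],s['position'],s['eef_rot'],s['joints'])
print(d['K'][0],d['cam_to_world'])
W=cloud(d);z=W[...,2]
m=(abs(W[...,0]-508)<45)&(abs(W[...,1]-174)<45)&(z>98)&(z<112);print('jar',m.sum(),W[m].mean(0) if m.any() else '',cv2.minEnclosingCircle(W[m][:,:2].astype(np.float32)) if m.any() else '')
S=cloud(dict(np.load('/tmp/side.npz')))
for lo,hi,n in((0,200,'pot'),(-160,0,'mug')):
    m=(S[...,2]>120)&(S[...,2]<190)&(S[...,1]>lo)&(S[...,1]<hi)&(S[...,0]>560)&(S[...,0]<800);print(n,S[m].min(0),S[m].max(0))
E
```

```text
0.15 [ 253.93482618 -625.23062713  208.842328  ] [ 9.81452188e-01  1.91706530e-01 -7.26586515e-05 -4.52355886e-04] [-1.22279756e+00  1.16377264e-01  1.44209324e+00 -3.81610572e-06
  1.58403845e+00 -3.78025831e-02]
[287.77000089   0.         318.91757452] [[ 3.76592181e-01 -8.79034603e-01 -2.92363636e-01  3.28101814e+02]
 [-9.26377979e-01 -3.57847004e-01 -1.17342924e-01 -5.94496662e+02]
 [-1.47296057e-03  3.15029662e-01 -9.49080683e-01  3.73068997e+02]
 [ 0.00000000e+00  0.00000000e+00  0.00000000e+00  1.00000000e+00]]
jar 0  
pot [6.42457784e+02 5.84642509e-01 1.20057643e+02] [799.84322673 199.91188781 189.98737943]
mug [665.91764465 -90.81756532 120.25735255] [755.83810126  -1.1195158  157.05641392]
```

View pics/w1.png

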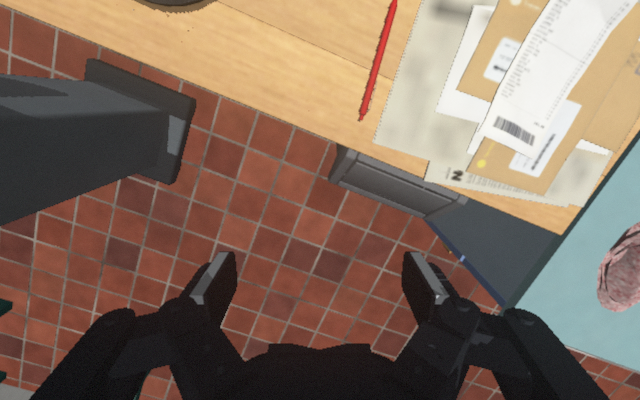

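The move was refused (all keys needed), so this wrist view is still of the start pose: fingers at (215,280) and (430,280), nothing of the plate.

Call:
apply_moves([
  {"rx": 0,"ry": 0,"rz": 0.13,"x": 0.014,"y": 0,"z": -0.0035,"claw": 0.085},
  {"rx": 0,"ry": 0,"rz": 0.13,"x": 0,"y": 0,"z": -0.01,"claw": 0.085},
  {"rx": 0,"ry": 0,"rz": 0.126,"x": 0,"y": 0,"z": -0.01,"claw": 0.085},
  {"rx": 0,"ry": 0,"rz": 0,"x": 0.014,"y": -0.044,"z": -0.0025,"claw": 0.085},
  {"rx": 0,"ry": 0,"rz": 0,"x": 0.014,"y": -0.044,"z": -0.0025,"claw": 0.085},
  {"rx": 0,"ry": 0,"rz": 0,"x": 0.014,"y": -0.044,"z": -0.0025,"claw": 0.085},
  {"rx": 0,"ry": 0,"rz": 0,"x": 0.014,"y": -0.044,"z": -0.0025,"claw": 0.085},
  {"rx": 0,"ry": 0,"rz": 0,"x": 0.014,"y": -0.044,"z": -0.0025,"claw": 0.085},
  {"rx": 0,"ry": 0,"rz": 0,"x": 0.014,"y": -0.044,"z": -0.0025,"claw": 0.085},
  {"rx": 0,"ry": 0,"rz": 0,"x": 0.014,"y": -0.044,"z": -0.0025,"claw": 0.085},
  {"rx": 0,"ry": 0,"rz": 0,"x": 0.014,"y": -0.044,"z": -0.0025,"claw": 0.085},
  {"rx": 0,"ry": 0,"rz": 0,"x": 0.014,"y": -0.044,"z": -0.0025,"claw": 0.085},
  {"rx": 0,"ry": 0,"rz": 0,"x": 0.014,"y": -0.044,"z": -0.0025,"claw": 0.085},
  {"rx": 0,"ry": 0,"rz": 0,"x": 0.014,"y": -0.044,"z": -0.0025,"claw": 0.085},
  {"rx": 0,"ry": 0,"rz": 0,"x": 0.014,"y": -0.044,"z": -0.0025,"claw": 0.085},
  {"rx": 0,"ry": 0,"rz": 0,"x": 0.014,"y": -0.044,"z": -0.0025,"claw": 0.085},
  {"rx": 0,"ry": 0,"rz": 0,"x": 0.014,"y": -0.044,"z": -0.0025,"claw": 0.085},
  {"rx": 0,"ry": 0,"rz": 0,"x": 0.014,"y": -0.044,"z": -0.0025,"claw": 0.085},
  {"rx": 0,"ry": 0,"rz": 0,"x": 0.014,"y": -0.044,"z": -0.0025,"claw": 0.085},
  {"rx": 0,"ry": 0,"rz": 0,"x": 0,"y": 0,"z": 0,"claw": 0.085},
])

```text
time: 2.15
position: [491.7, 88.0, 272.5]
eef_rot: [1.0, 0.002, -0.0, -0.0]
force: [0.0, 0.2, 0.2]
width: 0.999
grip_force: 0.0
```

```bash
python3 - <<'E'
from h import *
d=cap('wrist','w2.png');s=arm.get_state();print(s['time'],s['position'],s['eef_rot'],s['joints'])
W=cloud(d);z=W[...,2]
m=(abs(W[...,0]-508)<45)&(abs(W[...,1]-174)<45)&(z>98)&(z<112);print('jar',m.sum(),W[m].mean(0) if m.any() else '',cv2.minEnclosingCircle(W[m][:,:2].astype(np.float32)) if m.any() else '')
E
```

```text
2.2 [491.22900579  85.91483898 272.43184018] [ 9.99998272e-01  1.78598088e-03 -5.15365969e-04  2.37944766e-05] [ 1.21941959e-01 -2.80469104e-01  1.71328092e+00  7.70482347e-05
  1.70980985e+00  1.68917696e+00]
jar 1210 [510.29838163 174.36587737 105.26235579] ((509.3426818847656, 175.2059326171875), 22.960405349731445)
```

View pics/w2.png

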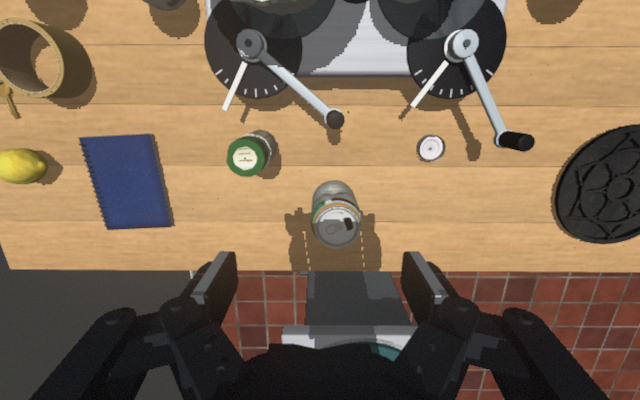

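Wrist view is clear: left hub (250,43), hand tip (225,109), knob (335,120); right hub (463,43), hand tip (414,106), knob (515,141); jar lid (246,156), candle (431,148), can (335,220), trivet on the right.

Call:
apply_moves([
  {"rx": 0,"ry": 0,"rz": 0,"x": 0.0093,"y": -0.0443,"z": 0.01,"claw": 0.085},
  {"rx": 0,"ry": 0,"rz": 0,"x": 0.0093,"y": -0.0443,"z": 0.01,"claw": 0.085},
  {"rx": 0,"ry": 0,"rz": 0,"x": 0,"y": 0,"z": 0.04,"claw": 0.085},
  {"rx": 0,"ry": 0,"rz": 0,"x": 0,"y": 0,"z": 0.04,"claw": 0.085},
  {"rx": 0,"ry": 0,"rz": 0,"x": 0,"y": 0,"z": 0.04,"claw": 0.085},
  {"rx": 0,"ry": 0,"rz": 0,"x": 0,"y": 0,"z": 0.03,"claw": 0.085},
  {"rx": 0,"ry": 0,"rz": 0,"x": 0,"y": 0,"z": 0.025,"claw": 0.085},
  {"rx": 0,"ry": 0,"rz": 0,"x": 0,"y": 0,"z": 0,"claw": 0.085},
  {"rx": 0,"ry": 0,"rz": 0,"x": 0,"y": 0,"z": 0,"claw": 0.085},
  {"rx": 0,"ry": 0,"rz": 0,"x": 0,"y": 0,"z": 0,"claw": 0.03},
  {"rx": 0,"ry": 0,"rz": 0,"x": 0,"y": 0,"z": 0,"claw": 0.03},
  {"rx": 0,"ry": 0,"rz": 0,"x": 0,"y": 0,"z": 0,"claw": 0.03},
  {"rx": 0,"ry": 0,"rz": 0,"x": 0,"y": 0,"z": 0,"claw": 0.03},
  {"rx": 0,"ry": 0,"rz": 0,"x": 0,"y": 0,"z": 0,"claw": 0.03},
  {"rx": 0,"ry": 0,"rz": 0,"x": 0,"y": 0,"z": 0,"claw": 0.03},
  {"rx": 0,"ry": 0,"rz": 0,"x": 0,"y": 0,"z": 0,"claw": 0.03},
  {"rx": 0,"ry": 0,"rz": 0,"x": 0,"y": 0,"z": 0,"claw": 0.03},
  {"rx": 0,"ry": 0,"rz": 0,"x": 0,"y": 0,"z": 0,"claw": 0.03},
  {"rx": 0,"ry": 0,"rz": 0,"x": 0,"y": 0,"z": 0,"claw": 0.03},
], grip_force=30)

```text
time: 4.1
position: [510.4, 172.7, 79.3]
eef_rot: [1.0, -0.0, 0.001, -0.0]
force: [-0.5, -0.1, 7.9]
width: 0.495
grip_force: 29.5
```

```bash
python3 - <<'E'
from fit import *
d=dict(np.load('/tmp/wrist.npz'));W=cloud(d);x,y,z=W[...,0],W[...,1],W[...,2]
v,u=np.mgrid[:400,:640];p=d['pixels'].astype(int);b=p.max(-1)
def fitc(n,m):
    print(n,m.sum(),np.round(W[m].mean(0),1),cv2.minEnclosingCircle(W[m][:,:2].astype(np.float32)));return W[m].mean(0)
knL=fitc('Lk',(np.hypot(u-335,v-119)<16)&(z>105)&(z<122));knR=fitc('Rk',(np.hypot(u-520,v-142)<22)&(z>105)&(z<122))
huL=fitc('Lp',(np.hypot(u-250,v-43)<18)&(z>80)&(z<95));huR=fitc('Rp',(np.hypot(u-463,v-43)<18)&(z>80)&(z<95))
def hand(uv):
    m=(np.hypot(u-uv[0],v-uv[1])<40)&(p.min(-1)>170)&(z>58)&(z<68)&(v>uv[1]-38)
    return W[m][:,:2]
for n,h,t,k in(('L',huL,(225,109),knL),('R',huR,(414,106),knR)):
    H=hand(t);print(n,'hand px',len(H),H.min(0),H.max(0))
    l=cv2.fitLine(H.astype(np.float32),cv2.DIST_HUBER,0,.01,.01).ravel();print(' line',np.round(l,3),'angle',np.arctan(l[1]/l[0]),'hub offset',np.cross(l[:2],h[:2]-l[2:]))
    f=k[:2]-h[:2];print(' lever dir',np.arctan2(-f[1],-f[0]),np.hypot(*f))
    print(' tip ray',ray(d,t,63))
print(np.arctan2(huL[1]-huR[1],huL[0]-huR[0])-np.pi/2, np.hypot(*(huL-huR)[:2]))
m=(np.hypot(x-448,y+374)<110)&(z>8)&(z<25)&(b<90);print('trivet',m.sum(),W[m].mean(0),W[m].min(0),W[m].max(0))
E
```

```text
Lk 269 [553.3  72.1 114.1] ((553.1242065429688, 71.81023406982422), 9.813092231750488)
Rk 322 [ 530.  -137.9  113. ] ((529.5382690429688, -140.27386474609375), 10.279122352600098)
Lp 560 [632.8 167.6  81.8] ((632.6184692382812, 167.2926788330078), 14.592713356018066)
Rp 561 [633.5 -71.4  81.7] ((633.35595703125, -71.4587631225586), 14.868157386779785)
L hand px 258 [531.76003719 166.4215291 ] [604.62437335 213.71794321]
 line [ 8.76000e-01 -4.82000e-01  5.83347e+02  1.94868e+02] angle -0.50246507 hub offset -0.05524167722803597
 lever dir 0.8766009760158345 124.30024366649411
 tip ray [561.91041309 205.7268747 ]
R hand px 233 [565.40565944 -72.95279599] [607.87366794 -23.99989338]
 line [ 8.11000e-01 -5.85000e-01  5.85902e+02 -3.88020e+01] angle -0.62506807 hub offset 1.4710532998667816
 lever dir 0.5713988751503442 123.0489093265174
 tip ray [566.56682003 -28.71951731]
0.002973609930158938 238.97789904174417
trivet 7012 [ 444.92623986 -348.86324709   11.88441421] [ 354.09855196 -430.65299126    8.00162378] [ 541.60116193 -277.27692462   17.42391748]<stdin>:13: DeprecationWarning: Arrays of 2-dimensional vectors are deprecated. Use arrays of 3-dimensional vectors instead. (deprecated in NumPy 2.0)
```

Call:
apply_moves([
  {"rx": 0,"ry": 0,"rz": 0,"x": 0,"y": 0,"z": -0.02,"claw": 0.03},
  {"rx": 0,"ry": 0,"rz": 0,"x": 0,"y": 0,"z": -0.04,"claw": 0.03},
  {"rx": 0,"ry": 0,"rz": 0,"x": 0,"y": 0,"z": -0.04,"claw": 0.03},
  {"rx": 0,"ry": 0,"rz": 0,"x": 0,"y": 0,"z": -0.03,"claw": 0.03},
  {"rx": 0,"ry": 0,"rz": 0,"x": 0,"y": 0,"z": -0.02,"claw": 0.03},
  {"rx": 0,"ry": 0,"rz": 0,"x": -0.002,"y": 0.02,"z": 0,"claw": 0.03},
  {"rx": 0,"ry": 0,"rz": 0,"x": -0.005,"y": 0.042,"z": 0,"claw": 0.03},
  {"rx": 0,"ry": 0,"rz": 0,"x": -0.005,"y": 0.042,"z": 0,"claw": 0.03},
  {"rx": 0,"ry": 0,"rz": 0,"x": -0.005,"y": 0.042,"z": 0,"claw": 0.03},
  {"rx": 0,"ry": 0,"rz": 0,"x": -0.005,"y": 0.042,"z": 0,"claw": 0.03},
  {"rx": 0,"ry": 0,"rz": 0,"x": -0.005,"y": 0.042,"z": 0,"claw": 0.03},
  {"rx": 0,"ry": 0,"rz": 0,"x": -0.005,"y": 0.042,"z": 0,"claw": 0.03},
  {"rx": 0,"ry": 0,"rz": 0,"x": -0.005,"y": 0.042,"z": 0,"claw": 0.03},
  {"rx": 0,"ry": 0,"rz": 0,"x": -0.005,"y": 0.042,"z": 0,"claw": 0.03},
  {"rx": 0,"ry": 0,"rz": 0,"x": -0.005,"y": 0.042,"z": 0,"claw": 0.03},
  {"rx": 0,"ry": 0,"rz": 0,"x": -0.005,"y": 0.042,"z": 0,"claw": 0.03},
  {"rx": 0,"ry": 0,"rz": 0,"x": -0.005,"y": 0.042,"z": 0,"claw": 0.03},
  {"rx": 0,"ry": 0,"rz": 0,"x": -0.005,"y": 0.042,"z": 0,"claw": 0.03},
  {"rx": 0,"ry": 0,"rz": 0,"x": 0,"y": 0.023,"z": 0,"claw": 0.03},
  {"rx": 0,"ry": 0,"rz": 0,"x": 0,"y": 0,"z": 0,"claw": 0.03},
])

```text
time: 6.1
position: [447.0, -377.0, 227.5]
eef_rot: [1.0, -0.001, -0.0, -0.0]
force: [-0.1, 0.2, -1.0]
width: 0.494
grip_force: 30.9
```

```bash
python3 - <<'E'
from h import *
d=cap('top','top1.png');s=arm.get_state();print(s['time'],s['position'],s['force'],s['width'],s['grip_force'])
E
```

```text
6.15 [ 447.23829734 -375.58482579  227.62904159] [ 0.36602358  1.28901501 -1.52147092] 0.4902560965609763 30.903802514076233
```

View pics/top1.png

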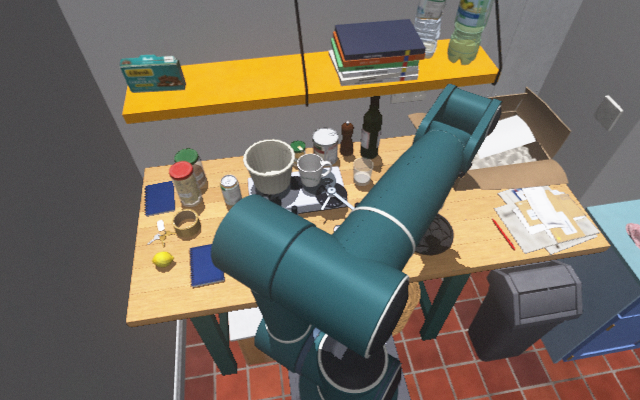

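The jar (hidden behind the arm) is held over the trivet at (435,232); the jar's old place is empty. Lowering.

Call:
apply_moves([
  {"rx": 0,"ry": 0,"rz": 0,"x": 0,"y": 0,"z": 0.03,"claw": 0.03},
  {"rx": 0,"ry": 0,"rz": 0,"x": 0,"y": 0,"z": 0.04,"claw": 0.03},
  {"rx": 0,"ry": 0,"rz": 0,"x": 0,"y": 0,"z": 0.03,"claw": 0.03},
  {"rx": 0,"ry": 0,"rz": 0,"x": 0,"y": 0,"z": 0.015,"claw": 0.03},
  {"rx": 0,"ry": 0,"rz": 0,"x": 0,"y": 0,"z": 0.01,"claw": 0.03},
  {"rx": 0,"ry": 0,"rz": 0,"x": 0,"y": 0,"z": 0.003,"claw": 0.03},
  {"rx": 0,"ry": 0,"rz": 0,"x": 0,"y": 0,"z": 0.002,"claw": 0.03},
  {"rx": 0,"ry": 0,"rz": 0,"x": 0,"y": 0,"z": 0.002,"claw": 0.03},
  {"rx": 0,"ry": 0,"rz": 0,"x": 0,"y": 0,"z": 0,"claw": 0.03},
  {"rx": 0,"ry": 0,"rz": 0,"x": 0,"y": 0,"z": 0,"claw": 0.03},
])

```text
time: 7.15
position: [447.8, -374.7, 96.5]
eef_rot: [1.0, -0.0, 0.0, 0.0]
force: [-0.7, -0.9, -0.7]
width: 0.492
grip_force: 30.9
```

Call:
apply_moves([
  {"rx": 0,"ry": 0,"rz": 0,"x": 0,"y": 0,"z": 0.001,"claw": 0.03},
  {"rx": 0,"ry": 0,"rz": 0,"x": 0,"y": 0,"z": 0.001,"claw": 0.03},
  {"rx": 0,"ry": 0,"rz": 0,"x": 0,"y": 0,"z": 0.001,"claw": 0.03},
  {"rx": 0,"ry": 0,"rz": 0,"x": 0,"y": 0,"z": 0,"claw": 0.03},
])

```text
time: 7.55
position: [448.3, -374.9, 94.4]
eef_rot: [1.0, -0.0, 0.001, 0.001]
force: [-0.4, 2.2, 11.7]
width: 0.494
grip_force: 32.5
```

Call:
apply_moves([
  {"rx": 0,"ry": 0,"rz": 0,"x": 0,"y": 0,"z": -0.001,"claw": 0.03},
  {"rx": 0,"ry": 0,"rz": 0,"x": 0,"y": 0,"z": 0,"claw": 0.055},
  {"rx": 0,"ry": 0,"rz": 0,"x": 0,"y": 0,"z": 0,"claw": 0.065},
  {"rx": 0,"ry": 0,"rz": 0,"x": 0,"y": 0,"z": 0,"claw": 0.085},
  {"rx": 0,"ry": 0,"rz": 0,"x": 0,"y": 0,"z": 0,"claw": 0.085},
  {"rx": 0,"ry": 0,"rz": 0,"x": 0,"y": 0,"z": 0,"claw": 0.085},
  {"rx": 0,"ry": 0,"rz": 0,"x": 0,"y": 0,"z": -0.02,"claw": 0.085},
  {"rx": 0,"ry": 0,"rz": 0,"x": 0,"y": 0,"z": -0.04,"claw": 0.085},
  {"rx": 0,"ry": 0,"rz": 0,"x": 0,"y": 0,"z": -0.04,"claw": 0.085},
  {"rx": 0,"ry": 0,"rz": 0,"x": 0,"y": 0,"z": -0.04,"claw": 0.085},
  {"rx": 0,"ry": 0,"rz": 0,"x": 0,"y": 0,"z": -0.02,"claw": 0.085},
  {"rx": 0,"ry": 0,"rz": 0,"x": 0,"y": 0,"z": 0,"claw": 0.085},
])

```text
time: 8.75
position: [448.3, -375.2, 257.5]
eef_rot: [1.0, -0.0, 0.002, 0.002]
force: [0.6, -1.3, 0.4]
width: 0.991
grip_force: 0.0
```

```bash
python3 - <<'E'
from h import *
d=cap('wrist');s=arm.get_state();print(s['time'],s['position'],s['eef_rot'])
W=cloud(d);x,y,z=W[...,0],W[...,1],W[...,2]
m=(np.hypot(x-448,y+374)<60)&(z>112)&(z<126);print(m.sum(),W[m].mean(0),W[m].min(0),W[m].max(0))
E
```

```text
8.8 [ 447.88520697 -374.84168193  255.07882214] [ 9.99999400e-01 -1.21089311e-04  7.96659591e-04  7.42490372e-04]
1369 [ 448.22937611 -371.73437843  120.30741556] [ 424.67457581 -393.80936188  112.01984741] [ 469.6337141  -348.59391426  123.08382677]
```

Call:
apply_moves([
  {"rx": 0,"ry": 0,"rz": 0,"x": 0.0105,"y": -0.0447,"z": 0,"claw": 0.085},
  {"rx": 0,"ry": 0,"rz": 0,"x": 0.0105,"y": -0.0447,"z": 0,"claw": 0.085},
  {"rx": 0,"ry": 0,"rz": 0,"x": 0.0105,"y": -0.0447,"z": 0,"claw": 0.085},
  {"rx": 0,"ry": 0,"rz": 0,"x": 0.0105,"y": -0.0447,"z": 0,"claw": 0.085},
  {"rx": 0,"ry": 0,"rz": 0,"x": 0.0105,"y": -0.0447,"z": 0,"claw": 0.085},
  {"rx": 0,"ry": 0,"rz": 0,"x": 0.0105,"y": -0.0447,"z": 0,"claw": 0.085},
  {"rx": 0,"ry": 0,"rz": 0,"x": 0.0105,"y": -0.0447,"z": 0,"claw": 0.085},
  {"rx": 0,"ry": 0,"rz": 0,"x": 0.0105,"y": -0.0447,"z": 0,"claw": 0.05},
  {"rx": 0,"ry": 0,"rz": 0,"x": 0.0105,"y": -0.0447,"z": 0,"claw": 0.05},
  {"rx": 0,"ry": 0,"rz": 0,"x": 0.0105,"y": -0.0447,"z": 0,"claw": 0.05},
  {"rx": 0,"ry": 0,"rz": -0.1253,"x": 0,"y": 0,"z": 0.015,"claw": 0.05},
  {"rx": 0,"ry": 0,"rz": -0.1253,"x": 0,"y": 0,"z": 0.015,"claw": 0.05},
  {"rx": 0,"ry": 0,"rz": -0.1253,"x": 0,"y": 0,"z": 0.015,"claw": 0.05},
  {"rx": 0,"ry": 0,"rz": -0.1253,"x": 0,"y": 0,"z": 0.015,"claw": 0.05},
  {"rx": 0,"ry": 0,"rz": -0.1253,"x": 0,"y": 0,"z": 0.015,"claw": 0.05},
  {"rx": 0,"ry": 0,"rz": -0.1253,"x": 0,"y": 0,"z": 0.015,"claw": 0.05},
  {"rx": 0,"ry": 0,"rz": -0.1253,"x": 0,"y": 0,"z": 0.015,"claw": 0.05},
  {"rx": 0,"ry": 0,"rz": 0,"x": 0,"y": 0,"z": 0,"claw": 0.05},
  {"rx": 0,"ry": 0,"rz": 0,"x": 0,"y": 0,"z": 0,"claw": 0.05},
], grip_force=20)

```text
time: 10.7
position: [552.3, 72.4, 148.2]
eef_rot: [0.906, 0.423, -0.001, -0.0]
force: [0.1, 0.0, 0.4]
width: 0.585
grip_force: 0.0
```

```bash
python3 - <<'E'
from h import *
d=cap('wrist','w3.png');s=arm.get_state();print(s['time'],s['position'],s['eef_rot'],s['width'],s['joints'])
W=cloud(d);x,y,z=W[...,0],W[...,1],W[...,2]
m=(np.hypot(x-553,y-72)<20)&(z>108)&(z<120);print(m.sum(),W[m].mean(0),cv2.minEnclosingCircle(W[m][:,:2].astype(np.float32)))
E
```

```text
10.75 [552.65360593  72.40719618 148.97102036] [ 9.06170088e-01  4.22913406e-01 -1.41043740e-04 -5.20595130e-05] 0.5843836579061968 [ 8.45090459e-02 -1.18440414e-01  1.77381173e+00  4.34770854e-07
  1.48652203e+00  7.81989338e-01]
538 [553.71717125  72.98781219 114.09446024] ((553.0506591796875, 72.00447082519531), 9.997088432312012)
```

Call:
apply_moves([
  {"rx": 0,"ry": 0,"rz": 0,"x": 0,"y": 0,"z": 0.026,"claw": 0.05},
  {"rx": 0,"ry": 0,"rz": 0,"x": 0,"y": 0,"z": 0.026,"claw": 0.05},
  {"rx": 0,"ry": 0,"rz": 0,"x": 0,"y": 0,"z": 0,"claw": 0.05},
  {"rx": 0,"ry": 0,"rz": 0,"x": 0,"y": 0,"z": 0,"claw": 0.01},
  {"rx": 0,"ry": 0,"rz": 0,"x": 0,"y": 0,"z": 0,"claw": 0.01},
  {"rx": 0,"ry": 0,"rz": 0,"x": 0,"y": 0,"z": 0,"claw": 0.01},
  {"rx": 0,"ry": 0,"rz": 0,"x": 0,"y": 0,"z": 0,"claw": 0.01},
  {"rx": 0,"ry": 0,"rz": 0,"x": 0,"y": 0,"z": 0,"claw": 0.01},
  {"rx": 0,"ry": 0,"rz": 0,"x": 0,"y": 0,"z": 0,"claw": 0.01},
], grip_force=20)

```text
time: 11.65
position: [552.8, 72.4, 97.1]
eef_rot: [0.905, 0.424, 0.0, 0.0]
force: [0.4, -0.0, -0.7]
width: 0.12
grip_force: 0.0
```

```bash
python3 - <<'E'
from h import *
d=cap('wrist','w4.png');s=arm.get_state();print(s['time'],s['position'],s['eef_rot'],s['width'],s['grip_force'],s['force'])
im=cv2.imread('pics/w3.png');cv2.imwrite('pics/w34.png',np.vstack([im[150:400,100:540],cv2.imread('pics/w4.png')[150:400,100:540]]))
E
```

```text
11.7 [552.73073732  72.43538992  97.01632722] [9.05415619e-01 4.24526270e-01 5.02898279e-05 1.14112783e-05] 0.1167753991018658 0.0 [ 0.73639406  1.10724823 -0.08772025]
```

View pics/w34.png

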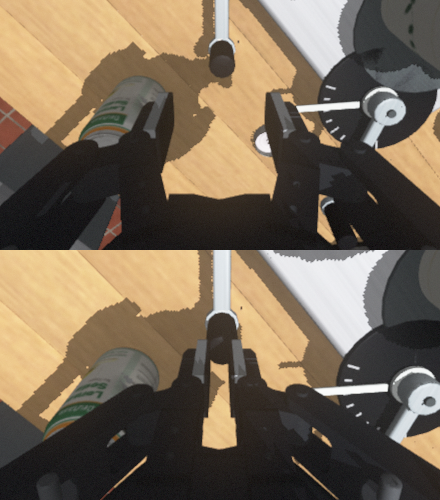

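In the upper frame the knob (222,58) lies between the open pads; in the lower one the pads have closed at (205-240,345) just behind the knob (222,325) rather than on it. Checking the cloud.

```bash
python3 - <<'E'
from h import *
d=dict(np.load('/tmp/wrist.npz'));W=cloud(d)
s=arm.get_state();p=s['position'];A=2*np.arctan2(.4245,.9054)
R=np.array([[np.cos(A),np.sin(A),0],[np.sin(A),-np.cos(A),0],[0,0,-1]]) # cols tool x,y,z
T=(W-p)@R
for v in range(205,300,8):
    print(v,[(u,*(np.round(T[v,u]).astype(int).tolist() if np.isfinite(T[v,u,0]) else [None])) for u in (302,308,315,322,329,336,342)])
E
```

```text
205 [(302, -14, -17, 96), (308, -14, -12, 98), (315, 14, -4, 19), (322, 14, 1, 20), (329, 13, 6, 22), (336, -14, 16, 97), (342, -14, 21, 97)]
213 [(302, -22, -17, 97), (308, 7, -9, 23), (315, 9, -4, 17), (322, 10, 1, 15), (329, 8, 6, 20), (336, -23, 16, 99), (342, -23, 22, 97)]
221 [(302, -32, -18, 99), (308, 4, -8, 15), (315, 9, -3, 4), (322, 9, 1, 3), (329, 8, 6, 6), (336, 2, 11, 20), (342, -31, 22, 97)]
229 [(302, -40, -18, 97), (308, 5, -8, 0), (315, 8, -3, -7), (322, 9, 1, -10), (329, 8, 5, -7), (336, -4, 11, 20), (342, -40, 22, 97)]
237 [(302, -49, -18, 98), (308, 5, -7, -12), (315, 8, -3, -17), (322, 8, 1, -18), (329, 8, 5, -17), (336, 5, 9, -10), (342, -48, 22, 97)]
245 [(302, 11, -10, -32), (308, 10, -7, -32), (315, 4, -3, -19), (322, 3, 1, -18), (329, 11, 4, -33), (336, 11, 8, -33), (342, -57, 22, 97)]
253 [(302, 11, -9, -41), (308, 11, -6, -41), (315, -2, -3, -17), (322, -2, 1, -18), (329, 11, 4, -41), (336, 11, 7, -41), (342, 11, 10, -41)]
261 [(302, 12, -9, -49), (308, 8, -6, -44), (315, -7, -3, -18), (322, -7, 1, -18), (329, 9, 4, -45), (336, 11, 7, -48), (342, 11, 10, -48)]
269 [(302, 11, -8, -54), (308, 5, -6, -45), (315, -86, -5, 97), (322, -85, 2, 97), (329, 5, 4, -45), (336, 11, 7, -55), (342, 11, 9, -54)]
277 [(302, 9, -8, -58), (308, 1, -6, -46), (315, -95, -5, 97), (322, -95, 2, 98), (329, 1, 4, -46), (336, 10, 6, -59), (342, 12, 9, -62)]
285 [(302, 8, -8, -61), (308, -2, -6, -48), (315, -105, -5, 97), (322, -105, 2, 97), (329, -2, 4, -47), (336, 11, 6, -66), (342, 12, 8, -68)]
293 [(302, 7, -8, -66), (308, -6, -6, -49), (315, -116, -5, 98), (322, -115, 2, 97), (329, -6, 4, -48), (336, 8, 6, -68), (342, 12, 8, -72)]
```

The cloud shows the fingertips ending about 30 mm behind the TCP (z≈125), i.e. above the knob (top 115). Open, go 30 mm lower, and close again.

Call:
apply_moves([
  {"rx": 0,"ry": 0,"rz": 0,"x": 0,"y": 0,"z": 0,"claw": 0.05},
  {"rx": 0,"ry": 0,"rz": 0,"x": 0,"y": 0,"z": 0,"claw": 0.05},
  {"rx": 0,"ry": 0,"rz": 0,"x": 0,"y": 0,"z": 0,"claw": 0.05},
  {"rx": 0,"ry": 0,"rz": 0,"x": 0,"y": 0,"z": 0,"claw": 0.05},
  {"rx": 0,"ry": 0,"rz": 0,"x": 0,"y": 0,"z": 0.01,"claw": 0.05},
  {"rx": 0,"ry": 0,"rz": 0,"x": 0,"y": 0,"z": 0.01,"claw": 0.05},
  {"rx": 0,"ry": 0,"rz": 0,"x": 0,"y": 0,"z": 0.01,"claw": 0.05},
  {"rx": 0,"ry": 0,"rz": 0,"x": 0,"y": 0,"z": 0,"claw": 0.015},
  {"rx": 0,"ry": 0,"rz": 0,"x": 0,"y": 0,"z": 0,"claw": 0.015},
  {"rx": 0,"ry": 0,"rz": 0,"x": 0,"y": 0,"z": 0,"claw": 0.015},
  {"rx": 0,"ry": 0,"rz": 0,"x": 0,"y": 0,"z": 0,"claw": 0.015},
  {"rx": 0,"ry": 0,"rz": 0,"x": 0,"y": 0,"z": 0,"claw": 0.015},
], grip_force=20)

```text
time: 12.9
position: [552.6, 72.4, 66.8]
eef_rot: [0.905, 0.425, -0.0, -0.0]
force: [-0.6, -0.2, -6.3]
width: 0.222
grip_force: 20.4
```

```bash
python3 - <<'E'
from h import *
d=cap('wrist');W=cloud(d)
s=arm.get_state();p=s['position'];print(s['time'],p,s['width'],s['grip_force'],s['force'])
q=s['eef_rot'];A=2*np.arctan2(q[1],q[0])
R=np.array([[np.cos(A),np.sin(A),0],[np.sin(A),-np.cos(A),0],[0,0,-1]])
T=(W-p)@R
for v in range(195,260,6):
    print(v,[(u,*(np.round(T[v,u]).astype(int).tolist() if np.isfinite(T[v,u,0]) else [None])) for u in (296,302,308,322,336,342,348)])
# true fingers in z
m=(abs(T[...,1])<25)&(abs(T[...,0])<14)&(T[...,2]<60)&(abs(T[...,1])>11);print(np.percentile(T[m][:,2],[50,90,98,100]))
E
```

```text
12.95 [552.61293742  72.39702893  66.78192206] 0.22827542368222442 20.429634153842926 [ 1.26046655 -0.80350308 -6.34824373]
195 [(296, 5, -20, 68), (302, 6, -15, 67), (308, 6, -10, 67), (322, 30, 1, -10), (336, 6, 13, 67), (342, 6, 18, 66), (348, 6, 24, 67)]
201 [(296, 1, -20, 65), (302, 1, -15, 66), (308, 0, -10, 66), (322, 27, 1, -9), (336, 0, 14, 67), (342, 0, 19, 68), (348, 0, 24, 67)]
207 [(296, -5, -21, 68), (302, -5, -15, 67), (308, -5, -10, 66), (322, 23, 1, -10), (336, -5, 14, 67), (342, -5, 19, 67), (348, -5, 24, 67)]
213 [(296, -11, -21, 67), (302, -11, -16, 67), (308, -10, -10, 66), (322, 20, 1, -10), (336, -10, 14, 66), (342, -11, 19, 67), (348, -11, 24, 68)]
219 [(296, -16, -21, 67), (302, -16, -16, 67), (308, -17, -10, 68), (322, 16, 1, -10), (336, -17, 14, 69), (342, -15, 19, 63), (348, -16, 24, 67)]
225 [(296, -22, -21, 67), (302, -22, -16, 67), (308, 10, -7, -5), (322, 12, 1, -10), (336, -22, 14, 66), (342, -22, 19, 68), (348, -22, 24, 67)]
231 [(296, -28, -21, 67), (302, 6, -11, -5), (308, 9, -7, -11), (322, 9, 1, -11), (336, -28, 14, 67), (342, -28, 19, 67), (348, -28, 25, 67)]
237 [(296, -33, -21, 67), (302, 5, -11, -11), (308, 8, -7, -17), (322, 9, 1, -19), (336, 4, 9, -10), (342, -33, 20, 67), (348, -33, 25, 66)]
243 [(296, 11, -13, -30), (302, 0, -11, -9), (308, 8, -7, -24), (322, 9, 1, -27), (336, 7, 9, -22), (342, 11, 11, -31), (348, 11, 14, -31)]
249 [(296, 11, -12, -37), (302, 2, -10, -20), (308, 8, -7, -31), (322, 9, 1, -33), (336, 4, 8, -24), (342, 11, 11, -37), (348, 11, 14, -37)]
255 [(296, 11, -12, -43), (302, 4, -10, -31), (308, 8, -6, -38), (322, 9, 1, -39), (336, 2, 8, -26), (342, 11, 10, -42), (348, 11, 13, -43)]
[-67.41829329 -37.24959641 -28.82487999  -3.28925021]
```

Gripped (opening 19.5 mm, 20 N). Swing the left lever, 4 rows first to check the arc.

Call:
apply_moves([
  {"rx": 0,"ry": 0,"rz": 0.1,"x": 0.0006,"y": -0.0125,"z": 0,"claw": 0.015},
  {"rx": 0,"ry": 0,"rz": 0.1,"x": 0.0006,"y": -0.0125,"z": 0,"claw": 0.015},
  {"rx": 0,"ry": 0,"rz": 0.1,"x": 0.0006,"y": -0.0125,"z": 0,"claw": 0.015},
  {"rx": 0,"ry": 0,"rz": 0.1,"x": 0.0006,"y": -0.0125,"z": 0,"claw": 0.015},
  {"rx": 0,"ry": 0,"rz": 0,"x": 0,"y": 0,"z": 0,"claw": 0.015},
])

```text
time: 13.45
position: [521.6, 112.5, 66.8]
eef_rot: [0.972, 0.235, 0.001, -0.0]
force: [7.9, 3.8, -12.8]
width: 0.22
grip_force: 20.4
```

```bash
cat > st.py <<'E'
from h import *
import sys
c=np.array([632.7,167.3] if sys.argv[1]=='L' else [633.4,-71.6])
s=arm.get_state();p=s['position'];q=s['eef_rot'];r=p[:2]-c
print(s['time'],p.round(1),'radius',np.hypot(*r),'A',np.arctan2(-r[1],-r[0]),'heading',2*np.arctan2(q[1],q[0]),'w',s['width'],s['force'].round(1))
E
python3 st.py L
```

```text
13.45 [521.6 112.5  66.8] radius 123.87767236606604 A 0.45814838986256073 heading 0.4739292749056467 w 0.21987906780075128 [  7.9   3.8 -12.8]
```

Call:
apply_moves([
  {"rx": 0,"ry": 0,"rz": 0.1,"x": 0.0006,"y": -0.0125,"z": 0,"claw": 0.015},
  {"rx": 0,"ry": 0,"rz": 0.1,"x": 0.0006,"y": -0.0125,"z": 0,"claw": 0.015},
  {"rx": 0,"ry": 0,"rz": 0.1,"x": 0.0006,"y": -0.0125,"z": 0,"claw": 0.015},
  {"rx": 0,"ry": 0,"rz": 0.1,"x": 0.0006,"y": -0.0125,"z": 0,"claw": 0.015},
  {"rx": 0,"ry": 0,"rz": 0.1,"x": 0.0006,"y": -0.0125,"z": 0,"claw": 0.015},
  {"rx": 0,"ry": 0,"rz": 0.1,"x": 0.0006,"y": -0.0125,"z": 0,"claw": 0.015},
  {"rx": 0,"ry": 0,"rz": 0.1,"x": 0.0006,"y": -0.0125,"z": 0,"claw": 0.015},
  {"rx": 0,"ry": 0,"rz": 0.1,"x": 0.0006,"y": -0.0125,"z": 0,"claw": 0.015},
  {"rx": 0,"ry": 0,"rz": 0,"x": 0,"y": 0,"z": 0,"claw": 0.015},
  {"rx": 0,"ry": 0,"rz": 0,"x": 0,"y": 0,"z": 0,"claw": 0.015},
])

```text
time: 14.45
position: [515.3, 208.1, 67.1]
eef_rot: [0.987, -0.161, 0.002, 0.0]
force: [15.7, -4.3, -10.2]
width: 0.224
grip_force: 20.6
```

```bash
cat > ang.py <<'E'
from fit import *
def fl(Q): 
    l=cv2.fitLine(Q.astype(np.float32),cv2.DIST_HUBER,0,.01,.01).ravel();return np.arctan(l[1]/l[0]),l
def measure(side,lo,hi,d):
    """absolute hand and lever angle from line fits on cloud points around pivot"""
    c=np.array([632.7,167.3] if side=='L' else [633.4,-71.6])
    W=cloud(d);P=W[...,:2]-c;r=np.hypot(P[...,0],P[...,1]);z=W[...,2];a=np.arctan2(-P[...,1],-P[...,0]);p=d['pixels'].min(-1)
    h=(r>40)&(r<80)&(z>59)&(z<67)&(p>150)&(a>-1.1)&(a<hi)
    l=(r>25)&(r<108)&(z>70)&(z<81)&(p>70)&(a>-1.2)&(a<1.2)
    for n,m in(('hand',h),('lever',l)):
        if m.sum()<10: print(n,'none',m.sum());continue
        k=m&(abs(a-np.median(a[m]))<.15);f,L=fl(W[k][:,:2]);off=L[0]*(c[1]-L[3])-L[1]*(c[0]-L[2])
        print(n,k.sum(),'line',round(f,4),'median about pivot',round(np.median(a[k]),4),'off',round(off,2))
if __name__=='__main__':
    import sys
    d=cap(sys.argv[2]);measure(sys.argv[1],0,float(sys.argv[3]),d)
E
python3 st.py L; python3 ang.py L wrist 0.1; python3 ang.py L side 0.1
python3 - <<'E'
from h import *
d=dict(np.load('/tmp/wrist.npz'));cv2.imwrite('pics/w5.png',cv2.cvtColor(d['pixels'],cv2.COLOR_RGB2BGR))
E
```

```text
14.45 [515.3 208.1  67.1] radius 124.27048888864746 A -0.3346958760262773 heading -0.32325597204371154 w 0.2240942498585454 [ 15.7  -4.3 -10.2]
hand 774 line -0.4746 median about pivot -0.5204 off -2.72
lever 3379 line -0.3369 median about pivot -0.3413 off -0.26
hand none 0
lever 58 line -0.3582 median about pivot -0.307 off 3.51
```

View pics/w5.png

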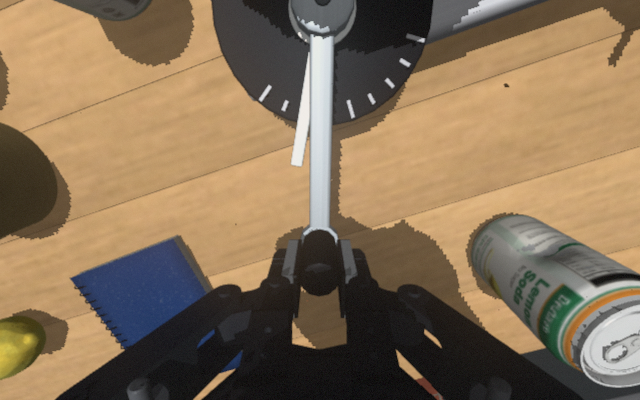

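The wrist view shows the lever along (321,40)-(319,230) with the white hand's tip at (297,164) just to its left, hub at (323,5), knob held at (320,265).

```bash
cat > tip.py <<'E'
from fit import *
# hand pixels: bright, in image mask polygon -> project onto z=63 plane, take end part near tip (full width visible)
def run(side,rmin,rmax,zt=63):
    d=dict(np.load('/tmp/wrist.npz'));c=np.array([632.7,167.3] if side=='L' else [633.4,-71.6])
    W=cloud(d);z=W[...,2];v,u=np.mgrid[:400,:640];K,T=d['K'],d['cam_to_world']
    r=np.stack([(u-K[0,2])/K[0,0],(v-K[1,2])/K[1,1],np.ones(u.shape)],-1)@T[:3,:3].T;o=T[:3,3]
    Q=(o+r*((zt-o[2])/r[...,2])[...,None])[...,:2]-c
    rr=np.hypot(Q[...,0],Q[...,1]);a=np.arctan2(-Q[...,1],-Q[...,0])
    m=(d['pixels'].min(-1)>140)&(z>57)&(z<68)&(abs(a)<1.1)&(rr>25)&(rr<95)
    for lo in range(30,90,5):
        k=m&(rr>=lo)&(rr<lo+5)
        if k.sum()>3: t=np.percentile(a[k],[2,50,98]);print(lo,k.sum(),t.round(3),'width mm',round((t[2]-t[0])*(lo+2.5),1))
    Z=72
    Q=(o+r*((77-o[2])/r[...,2])[...,None])[...,:2]-c;rr=np.hypot(Q[...,0],Q[...,1]);a=np.arctan2(-Q[...,1],-Q[...,0])
    m=(d['pixels'].min(-1)>70)&(z>71)&(z<82)&(rr>25)&(rr<110)&(abs(a)<1.2)
    for lo in range(30,110,20):
        k=m&(rr>=lo)&(rr<lo+20)
        if k.sum()>3: t=np.percentile(a[k],[2,50,98]);print('lever',lo,k.sum(),t.round(3),'mid',round((t[0]+t[2])/2,4))
import sys
run(sys.argv[1],0,0)
E
python3 ang.py L wrist 0.1 >/dev/null; python3 tip.py L
```

```text
30 48 [-0.625 -0.584 -0.542] width mm 2.7
35 64 [-0.609 -0.562 -0.516] width mm 3.5
40 75 [-0.595 -0.545 -0.495] width mm 4.3
45 218 [-1.008 -0.507  0.75 ] width mm 83.5
50 295 [-1.006 -0.485  0.993] width mm 105.0
55 119 [-0.993 -0.515  0.005] width mm 57.4
60 106 [-0.567 -0.515 -0.463] width mm 6.5
65 103 [-0.564 -0.515 -0.467] width mm 6.6
70 102 [-0.56  -0.515 -0.469] width mm 6.6
75 97 [-0.556 -0.515 -0.472] width mm 6.5
80 38 [-0.556 -0.517 -0.475] width mm 6.7
lever 30 986 [-0.502 -0.344 -0.183] mid -0.3424
lever 50 870 [-0.44  -0.339 -0.239] mid -0.3397
lever 70 775 [-0.411 -0.339 -0.265] mid -0.338
lever 90 690 [-0.395 -0.337 -0.28 ] mid -0.3373
```

Hand at −0.516, lever at −0.338: 0.178 to go.

Call:
apply_moves([
  {"rx": 0,"ry": 0,"rz": 0.06,"x": 0.0002,"y": -0.0075,"z": 0,"claw": 0.015},
  {"rx": 0,"ry": 0,"rz": 0.06,"x": 0.0002,"y": -0.0075,"z": 0,"claw": 0.015},
  {"rx": 0,"ry": 0,"rz": 0.058,"x": 0.0002,"y": -0.0072,"z": 0,"claw": 0.015},
  {"rx": 0,"ry": 0,"rz": 0,"x": 0,"y": 0,"z": 0,"claw": 0.015},
  {"rx": 0,"ry": 0,"rz": 0,"x": 0,"y": 0,"z": 0,"claw": 0.015},
  {"rx": 0,"ry": 0,"rz": 0,"x": 0,"y": 0,"z": 0,"claw": 0.015},
])

```text
time: 15.2
position: [524.2, 227.9, 67.1]
eef_rot: [0.969, -0.248, 0.002, 0.0]
force: [15.9, -7.0, -9.9]
width: 0.223
grip_force: 20.7
```

```bash
python3 st.py L;python3 ang.py L wrist 0.1 >/dev/null; python3 tip.py L
```

```text
15.2 [524.2 227.9  67.1] radius 124.2851117142609 A -0.5095829172058437 heading -0.5014436790115863 w 0.2230488283602631 [15.9 -7.  -9.9]
45 146 [-1.01  -0.009  0.755] width mm 83.8
50 214 [-1.01   0.003  0.998] width mm 105.4
55 9 [-1.005 -0.014  0.835] width mm 105.8
lever 30 1000 [-0.682 -0.521 -0.364] mid -0.523
lever 50 856 [-0.61  -0.513 -0.419] mid -0.5146
lever 70 759 [-0.584 -0.513 -0.441] mid -0.5126
lever 90 688 [-0.569 -0.511 -0.453] mid -0.5112Traceback (most recent call last):
  File "ang.py", line 16, in <module>
    d=cap(sys.argv[2]);measure(sys.argv[1],0,float(sys.argv[3]),d)
                       ~~~~~~~^^^^^^^^^^^^^^^^^^^^^^^^^^^^^^^^^^^^
  File "ang.py", line 12, in measure
    k=m&(abs(a-np.median(a[m]))<.15);f,L=fl(W[k][:,:2]);off=L[0]*(c[1]-L[3])-L[1]*(c[0]-L[2])
                                         ~~^^^^^^^^^^^^
  File "ang.py", line 3, in fl
    l=cv2.fitLine(Q.astype(np.float32),cv2.DIST_HUBER,0,.01,.01).ravel();return np.arctan(l[1]/l[0]),l
      ~~~~~~~~~~~^^^^^^^^^^^^^^^^^^^^^^^^^^^^^^^^^^^^^^^^^^^^^^^
cv2.error: OpenCV(4.12.0) /io/opencv/modules/imgproc/src/linefit.cpp:50: error: (-215:Assertion failed) count > 0 in function 'fitLine2D_wods'
```

Call:
apply_moves([
  {"rx": 0,"ry": 0,"rz": 0,"x": 0,"y": -0.0004,"z": 0,"claw": 0.015},
  {"rx": 0,"ry": 0,"rz": 0,"x": 0,"y": 0,"z": 0,"claw": 0.03},
  {"rx": 0,"ry": 0,"rz": 0,"x": 0,"y": 0,"z": 0,"claw": 0.05},
  {"rx": 0,"ry": 0,"rz": 0,"x": 0,"y": 0,"z": 0,"claw": 0.05},
  {"rx": 0,"ry": 0,"rz": 0,"x": 0,"y": 0,"z": 0,"claw": 0.05},
  {"rx": 0,"ry": 0,"rz": 0,"x": 0,"y": 0,"z": -0.03,"claw": 0.05},
  {"rx": 0,"ry": 0,"rz": 0,"x": 0,"y": 0,"z": -0.04,"claw": 0.05},
  {"rx": 0,"ry": 0,"rz": 0,"x": 0,"y": 0,"z": -0.04,"claw": 0.05},
  {"rx": 0,"ry": 0,"rz": 0,"x": 0,"y": 0,"z": -0.04,"claw": 0.05},
  {"rx": 0,"ry": 0,"rz": 0,"x": 0,"y": 0,"z": 0,"claw": 0.05},
])

```text
time: 16.25
position: [524.2, 229.8, 223.3]
eef_rot: [0.969, -0.248, 0.003, -0.002]
force: [-0.3, 0.4, 0.2]
width: 0.584
grip_force: 0.0
```

```bash
python3 st.py L;python3 ang.py L wrist 0.1 2>&1|grep -v rror; python3 tip.py L
python3 - <<'E'
from h import *
d=dict(np.load('/tmp/wrist.npz'));cv2.imwrite('pics/w6.png',cv2.cvtColor(d['pixels'],cv2.COLOR_RGB2BGR))
E
```

```text
16.25 [524.2 229.8 223.3] radius 125.17224811294041 A -0.5224035825914545 heading -0.5008760705418703 w 0.5837957090802708 [-0.3  0.4  0.2]
hand 10 line -0.1342 median about pivot -0.2497 off -5.87
lever 900 line -0.5141 median about pivot -0.516 off -0.12
45 40 [-1.01  -0.016  0.75 ] width mm 83.6
50 64 [-1.005  0.004  0.993] width mm 104.9
lever 30 244 [-0.688 -0.53  -0.366] mid -0.5273
lever 50 232 [-0.621 -0.522 -0.413] mid -0.5167
lever 70 209 [-0.59  -0.518 -0.448] mid -0.5188
lever 90 209 [-0.572 -0.514 -0.457] mid -0.5145
```

View pics/w6.png

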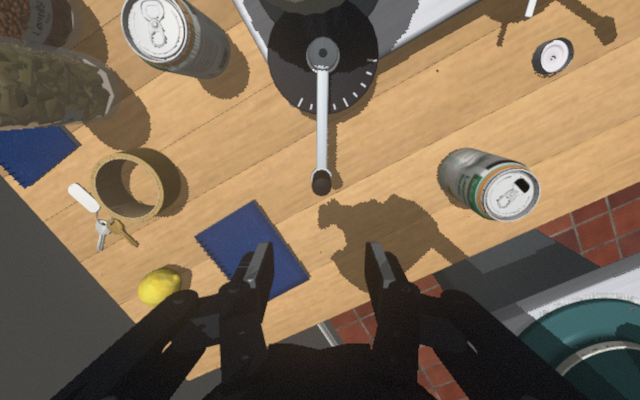

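Left lever lies at −0.516 over its hand: the wrist view shows the lever (322,55)-(322,180) with no white hand visible. Now to the right knob.

Call:
apply_moves([
  {"rx": 0,"ry": 0,"rz": -0.135,"x": 0,"y": 0,"z": 0,"claw": 0.05},
  {"rx": 0,"ry": 0,"rz": -0.135,"x": 0,"y": 0,"z": 0,"claw": 0.05},
  {"rx": 0,"ry": 0,"rz": -0.135,"x": 0,"y": 0,"z": 0,"claw": 0.05},
  {"rx": 0,"ry": 0,"rz": -0.135,"x": 0,"y": 0,"z": 0,"claw": 0.05},
  {"rx": 0,"ry": 0,"rz": -0.135,"x": 0,"y": 0,"z": 0,"claw": 0.05},
  {"rx": 0,"ry": 0,"rz": -0.135,"x": 0,"y": 0,"z": 0,"claw": 0.05},
  {"rx": 0,"ry": 0,"rz": -0.135,"x": 0,"y": 0,"z": 0,"claw": 0.05},
  {"rx": 0,"ry": 0,"rz": -0.135,"x": 0,"y": 0,"z": 0,"claw": 0.05},
  {"rx": 0,"ry": 0,"rz": 0,"x": -0.0246,"y": 0.039,"z": 0,"claw": 0.05},
  {"rx": 0,"ry": 0,"rz": 0,"x": -0.0246,"y": 0.039,"z": 0,"claw": 0.05},
  {"rx": 0,"ry": 0,"rz": 0,"x": -0.0246,"y": 0.039,"z": 0,"claw": 0.05},
  {"rx": 0,"ry": 0,"rz": 0,"x": -0.0246,"y": 0.039,"z": 0,"claw": 0.05},
  {"rx": 0,"ry": 0,"rz": 0,"x": -0.0246,"y": 0.039,"z": 0,"claw": 0.05},
  {"rx": 0,"ry": 0,"rz": 0,"x": -0.0246,"y": 0.039,"z": 0,"claw": 0.05},
  {"rx": 0,"ry": 0,"rz": 0,"x": -0.0246,"y": 0.039,"z": 0,"claw": 0.05},
  {"rx": 0,"ry": 0,"rz": 0,"x": -0.0246,"y": 0.039,"z": 0,"claw": 0.05},
  {"rx": 0,"ry": 0,"rz": 0,"x": 0,"y": 0,"z": 0.03,"claw": 0.05},
  {"rx": 0,"ry": 0,"rz": 0,"x": 0,"y": 0,"z": 0.03,"claw": 0.05},
  {"rx": 0,"ry": 0,"rz": 0,"x": 0,"y": 0,"z": 0,"claw": 0.05},
  {"rx": 0,"ry": 0,"rz": 0,"x": 0,"y": 0,"z": 0,"claw": 0.05},
])

```text
time: 18.3
position: [528.5, -139.6, 156.8]
eef_rot: [0.958, 0.286, -0.001, -0.0]
force: [0.5, 0.2, 0.9]
width: 0.589
grip_force: 0.0
```

```bash
python3 - <<'E'
from h import *
d=cap('wrist');s=arm.get_state();q=s['eef_rot'];A=2*np.arctan2(q[1],q[0]);p=s['position'];print(s['time'],p,A)
W=cloud(d);x,y,z=W[...,0],W[...,1],W[...,2]
m=(np.hypot(x-530,y+139)<22)&(z>108)&(z<120);c=cv2.minEnclosingCircle(W[m][:,:2].astype(np.float32));print(m.sum(),W[m].mean(0),c)
e=np.array(c[0])-p[:2];print('tool err',e@[np.cos(A),np.sin(A)],e@[np.sin(A),-np.cos(A)])
m=(np.hypot(x-633,y+72)<25)&(z>79)&(z<95);print('hub',m.sum(),W[m].mean(0),cv2.minEnclosingCircle(W[m][:,:2].astype(np.float32)) if m.any() else '')
E
python3 tip.py R
```

```text
18.35 [ 529.04551158 -139.60681089  158.00145959] 0.5793557205373508
505 [ 530.40889991 -139.95714226  114.09274603] ((529.5701293945312, -140.7726593017578), 10.001073837280273)
tool err -0.19927606133860287 1.2628204210576155
hub 1335 [633.30311656 -72.3199579   81.72490207] ((633.4260864257812, -72.15770721435547), 14.831887245178223)
30 55 [-0.696 -0.597 -0.501] width mm 6.3
35 58 [-0.69  -0.601 -0.511] width mm 6.7
40 58 [-0.681 -0.606 -0.527] width mm 6.5
45 131 [-0.988 -0.581  1.023] width mm 95.5
50 158 [-0.989 -0.544  1.02 ] width mm 105.4
55 62 [-0.663 -0.597  1.015] width mm 96.5
60 54 [-0.658 -0.608 -0.556] width mm 6.3
65 54 [-0.655 -0.607 -0.558] width mm 6.6
70 53 [-0.653 -0.609 -0.563] width mm 6.5
75 54 [-0.651 -0.608 -0.564] width mm 6.7
80 20 [-0.647 -0.609 -0.57 ] width mm 6.4
lever 30 390 [0.45  0.6   0.764] mid 0.6071
lever 50 347 [0.495 0.594 0.686] mid 0.5901
lever 70 333 [0.516 0.592 0.659] mid 0.5876
lever 90 306 [0.528 0.59  0.645] mid 0.5865
```

Call:
apply_moves([
  {"rx": 0,"ry": 0,"rz": 0,"x": 0,"y": 0.0012,"z": 0.03,"claw": 0.05},
  {"rx": 0,"ry": 0,"rz": 0,"x": 0,"y": 0,"z": 0.03,"claw": 0.05},
  {"rx": 0,"ry": 0,"rz": 0,"x": 0,"y": 0,"z": 0.02,"claw": 0.05},
  {"rx": 0,"ry": 0,"rz": 0,"x": 0,"y": 0,"z": 0.01,"claw": 0.05},
  {"rx": 0,"ry": 0,"rz": 0,"x": 0,"y": 0,"z": 0,"claw": 0.05},
  {"rx": 0,"ry": 0,"rz": 0,"x": 0,"y": 0,"z": 0,"claw": 0.015},
  {"rx": 0,"ry": 0,"rz": 0,"x": 0,"y": 0,"z": 0,"claw": 0.015},
  {"rx": 0,"ry": 0,"rz": 0,"x": 0,"y": 0,"z": 0,"claw": 0.015},
  {"rx": 0,"ry": 0,"rz": 0,"x": 0,"y": 0,"z": 0,"claw": 0.015},
  {"rx": 0,"ry": 0,"rz": 0,"x": 0,"y": 0,"z": 0,"claw": 0.015},
  {"rx": 0,"ry": 0,"rz": 0,"x": 0,"y": 0,"z": 0,"claw": 0.015},
], grip_force=20)

```text
time: 19.45
position: [530.2, -141.0, 68.5]
eef_rot: [0.958, 0.285, 0.001, 0.001]
force: [-0.7, 0.4, 7.5]
width: 0.219
grip_force: 20.5
```

Call:
apply_moves([
  {"rx": 0,"ry": 0,"rz": 0.1,"x": 0.0006,"y": -0.0125,"z": 0,"claw": 0.015},
  {"rx": 0,"ry": 0,"rz": 0.1,"x": 0.0006,"y": -0.0125,"z": 0,"claw": 0.015},
  {"rx": 0,"ry": 0,"rz": 0.1,"x": 0.0006,"y": -0.0125,"z": 0,"claw": 0.015},
  {"rx": 0,"ry": 0,"rz": 0.1,"x": 0.0006,"y": -0.0125,"z": 0,"claw": 0.015},
  {"rx": 0,"ry": 0,"rz": 0.1,"x": 0.0006,"y": -0.0125,"z": 0,"claw": 0.015},
  {"rx": 0,"ry": 0,"rz": 0.1,"x": 0.0006,"y": -0.0125,"z": 0,"claw": 0.015},
  {"rx": 0,"ry": 0,"rz": 0.1,"x": 0.0006,"y": -0.0125,"z": 0,"claw": 0.015},
  {"rx": 0,"ry": 0,"rz": 0.1,"x": 0.0006,"y": -0.0125,"z": 0,"claw": 0.015},
  {"rx": 0,"ry": 0,"rz": 0.1,"x": 0.0006,"y": -0.0125,"z": 0,"claw": 0.015},
  {"rx": 0,"ry": 0,"rz": 0.1,"x": 0.0006,"y": -0.0125,"z": 0,"claw": 0.015},
  {"rx": 0,"ry": 0,"rz": 0,"x": 0,"y": 0,"z": 0,"claw": 0.015},
  {"rx": 0,"ry": 0,"rz": 0,"x": 0,"y": 0,"z": 0,"claw": 0.015},
])

```text
time: 20.65
position: [521.3, -21.2, 68.6]
eef_rot: [0.978, -0.209, 0.002, -0.0]
force: [6.8, -3.2, 2.6]
width: 0.225
grip_force: 20.2
```

```bash
python3 st.py R;python3 ang.py R wrist 0.1 2>&1|grep -v rror; python3 tip.py R
```

```text
20.65 [521.3 -21.2  68.6] radius 123.05110390141796 A -0.425474580519033 heading -0.4209704826580383 w 0.22546357783340082 [ 6.8 -3.2  2.6]
hand 818 line -0.5823 median about pivot -0.6153 off -1.94
lever 3289 line -0.4291 median about pivot -0.4266 off 0.14
30 54 [-0.712 -0.665 -0.618] width mm 3.0
35 67 [-0.694 -0.646 -0.594] width mm 3.8
40 82 [-0.686 -0.632 -0.577] width mm 4.6
45 262 [-1.    -0.576  1.013] width mm 95.6
50 328 [-1.    -0.254  1.013] width mm 105.7
55 114 [-0.667 -0.605  1.   ] width mm 95.8
60 106 [-0.662 -0.61  -0.557] width mm 6.6
65 98 [-0.658 -0.61  -0.563] width mm 6.4
70 99 [-0.657 -0.612 -0.566] width mm 6.6
75 94 [-0.652 -0.611 -0.569] width mm 6.4
80 28 [-0.646 -0.612 -0.575] width mm 5.9
lever 30 952 [-0.579 -0.424 -0.269] mid -0.4239
lever 50 851 [-0.524 -0.423 -0.328] mid -0.4263
lever 70 753 [-0.5   -0.428 -0.353] mid -0.4262
lever 90 675 [-0.485 -0.427 -0.369] mid -0.427
```

Call:
apply_moves([
  {"rx": 0,"ry": 0,"rz": 0.062,"x": 0.0002,"y": -0.0077,"z": 0,"claw": 0.015},
  {"rx": 0,"ry": 0,"rz": 0.062,"x": 0.0002,"y": -0.0077,"z": 0,"claw": 0.015},
  {"rx": 0,"ry": 0,"rz": 0.061,"x": 0.0002,"y": -0.0078,"z": 0,"claw": 0.015},
  {"rx": 0,"ry": 0,"rz": 0,"x": 0,"y": 0,"z": 0,"claw": 0.015},
  {"rx": 0,"ry": 0,"rz": 0,"x": 0,"y": 0,"z": 0,"claw": 0.015},
  {"rx": 0,"ry": 0,"rz": 0,"x": 0,"y": 0,"z": 0,"claw": 0.03},
  {"rx": 0,"ry": 0,"rz": 0,"x": 0,"y": 0,"z": 0,"claw": 0.05},
  {"rx": 0,"ry": 0,"rz": 0,"x": 0,"y": 0,"z": 0,"claw": 0.05},
  {"rx": 0,"ry": 0,"rz": 0,"x": 0,"y": 0,"z": 0,"claw": 0.05},
  {"rx": 0,"ry": 0,"rz": 0,"x": 0,"y": 0,"z": -0.03,"claw": 0.05},
  {"rx": 0,"ry": 0,"rz": 0,"x": 0,"y": 0,"z": -0.04,"claw": 0.05},
  {"rx": 0,"ry": 0,"rz": 0,"x": 0,"y": 0,"z": -0.04,"claw": 0.05},
  {"rx": 0,"ry": 0,"rz": 0,"x": 0,"y": 0,"z": -0.04,"claw": 0.05},
  {"rx": 0,"ry": 0,"rz": 0,"x": 0,"y": 0,"z": 0,"claw": 0.05},
])

```text
time: 22.1
position: [532.5, -1.0, 222.9]
eef_rot: [0.954, -0.298, 0.004, -0.001]
force: [-0.0, 0.2, -0.5]
width: 0.581
grip_force: 0.0
```

```bash
python3 st.py R;python3 ang.py R wrist 0.1 2>&1|grep -v rror; python3 tip.py R; echo; python3 tip.py L; python3 - <<'E'
from h import *
d=cap('side');d2=dict(np.load('/tmp/wrist.npz'))
f=lambda d:cv2.cvtColor(d['pixels'],cv2.COLOR_RGB2BGR)
cv2.imwrite('pics/fin.png',np.hstack([cv2.resize(f(d)[140:380,230:400],None,fx=2,fy=2),cv2.resize(f(d2)[:,:],(440,275)).repeat(1,0) if 0 else cv2.copyMakeBorder(cv2.resize(f(d2),(440,275)),0,205,0,0,0)]))
E
```

```text
22.1 [532.5  -1.  222.9] radius 123.38230164289455 A -0.6135753118798831 heading -0.6060541512330813 w 0.5809747095950603 [-0.   0.2 -0.5]
hand 10 line -0.2548 median about pivot -0.2355 off 0.88
lever 870 line -0.6076 median about pivot -0.6102 off -0.14
45 55 [-1.01   0.031  1.018] width mm 96.3
50 82 [-1.006  0.135  1.013] width mm 106.0
55 4 [-0.931  0.502  1.009] width mm 111.5
lever 30 221 [-0.763 -0.613 -0.465] mid -0.6141
lever 50 220 [-0.706 -0.61  -0.515] mid -0.6106
lever 70 208 [-0.68  -0.609 -0.538] mid -0.609
lever 90 205 [-0.67  -0.618 -0.551] mid -0.6106

45 17 [-0.988 -0.2    0.687] width mm 79.6
50 39 [-0.988  0.278  0.846] width mm 96.3
lever 30 189 [-0.644 -0.459 -0.261] mid -0.4523
lever 50 185 [-0.596 -0.479 -0.358] mid -0.4769
lever 70 170 [-0.572 -0.486 -0.399] mid -0.4858
lever 90 163 [-0.56  -0.491 -0.423] mid -0.4914
```

View pics/fin.png

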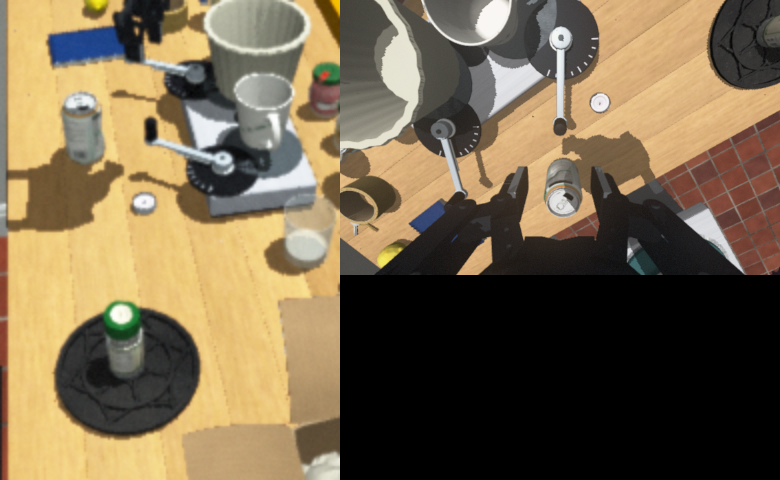

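The final view shows the jar upright on the trivet (125,340). Both levers hide their white hands, and everything else is in place with the gripper clear.

```bash
python3 -c "
from cell import arm
print(arm.hand_in())"
```

```text
the job is handed in; nothing more can be done
None
```

The job is handed in: the jar stands upright on the trivet, and both levers lie over their white hands to within about 0.01 rad by the wrist camera. The gripper has let go of everything, and it took about 22 s of robot time.

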